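Press the blue cover of a sample case down until it sits level

ROBOT

A 6-joint arm with a two-finger parallel gripper is mounted at the origin on the work surface. World frame = base frame: x ahead of the robot, y to its left, z up, the work surface at z = 0. Lengths are in m, angles in rad, forces in N, time in s.
With the tool pointing down it reaches from about 0.25 to 0.775 m from the base axis. Payload 4 kg.
Tool frame: the origin (TCP) lies midway between the tips of the shut fingers; the grasp point (between the pads) lies 19 mm behind it; z points along the fingers, y is the direction in which the jaws open and shut (so a half turn about z gives the same grasp; the last joint's range is limited). The gripper opens to 94 mm and grips with 3 to 60 N. Pads are 16 mm wide; open, the fingers measure 119 mm over their backs; the gripper's body (75 mm by 177 mm) begins 78 mm behind the grasp point.
Start: joints at [-1.441, 0.087, 1.371, -0, 1.684, -0.103], TCP at [0.127, -0.535, 0.206] pointing down, gripper open.
Joint ranges: [-3.1, 3.1], [-0.76, 2.03], [0.27, 2.55], [-1.08, 4.22], [0.17, 2.65], [-2.57, 2.57]. Speed limits (rad/s): [2.79, 2.79, 3.14, 3.14, 3.14, 3.14].

INTERFACE

Orientations are given as [roll, pitch, yaw] about the fixed x, y, z axes, in that order (R = Rz(yaw) Ry(pitch) Rx(roll)).
In Python, from bench import robot, cams gives the robot as it stands.
- The arm moves only by the tool step_arm, never from a script. Its argument "plan" is a list that holds one entry, the list of rows, each a list of 5 numbers: the shift along the world's x, y, z in mm, then the turn about the world's z in rad, then the opening in per cent of the stroke, from 0 (shut) to 100 (fully open). In form: [[[tx, ty, tz, turn, fingers], ...]]. A call has 1 to 8 rows; each row is the pose to reach, as a shift and turn from the pose commanded when the call began; what a row does not reach only later rows make up. A row lasts 1/12 s, in which the tool goes at most 41.7 mm and 7.16 degrees, less where a joint would pass 70% of its speed; a pose out of reach is approached as far as the arm can. A call with a gripper value outside its range is refused whole. The fingers move at their own pace and stop on an object; the grip force is fixed at half the most. Time passes only in rows, so rows that repeat a pose let the fingers close. It gives the time, the measured TCP pose, the force and the opening at its end, in the units of the state.
- robot.get_obs(): the state, without advancing time (a new reading comes with each control period).
- cams.snapshot(name): name is "side" or "top" or "wrist"; returns a dict with "frame" (384x512x3 uint8, red, green, blue), "camera_matrix" (3x3 intrinsics, pixels), "k1" (the pictures are not rectified: a ray, as slopes to the right and down, at radius r is drawn at 1 + k1 r^2 times it, then the intrinsics apply), "origin" and "attitude" of the camera in the world; the wrist camera has in their place "T_tool_cam" (4x4, takes a point from camera to tool coordinates, whose origin is the TCP and whose axes are the flange's). Camera axes: x right, y down, z forward; pixel columns grow to the right and rows downward; lengths in m; the calibration is good to about 2 mm. A picture is of the moment at which its call begins: read the wrist's pose just before it. There is no depth.
- robot.close_job(): hands the job in, once; it reports no verdict.
The state is a dict: "time": time; "joint_positions": joint angles; "qvel": joint speeds; "joint_torque": joint torques, N m; "tool_pos": TCP position; "ee_rot": TCP orientation; "wrist_force": force on the tool from outside, world axes, zero at the start; "wrist_torque": the same for the moment, N m; "width": finger opening in m.
Only numpy, scipy, OpenCV 4.12 (cv2) and the standard library are available. Lean on these libraries where they do the work, as an engineer would, in place of code of your own. Each camera call takes 0.05 s, during which the arm holds its last target. There are 200 camera calls.

TASK

Two dark grey sample cases stand on the lab bench, each with a loose flat cover that is propped up at one end. Press the blue cover down so that it lies level, fully home on its ledge in its case; leave the white cover as it is.

Things in the scene. Friction and masses are not known exactly. Their poses are not given: they have to be found in the camera images.
- blue_cover: The cover to press: loose flat blue plate, 138 mm (its x) x 98 mm (its y) x 8 mm thick, about 0.13 kg; origin at the centre of its underside, z out of its top face. At the start it slopes by about 14 degrees: its -x end rests on the ledge, its +x end is propped up about 33 mm by a stiff round-tipped stud below it.
- blue_pad (a point): Where to press: centre of the round white mark (26 mm across) on the top face of the blue cover, 50 mm from the cover's centre towards its raised +x end, roughly above the stud. The stud gives way with a steady resistance of about 5 N, does not spring back, and after 30 mm the cover meets the ledge firmly. With the cover home this point is 53 mm above the bench.
- blue_case: Dark grey open case of the blue cover, 166 mm (its x) x 126 mm (its y) x 50 mm high, fixed to the bench, capped vials inside; origin at the centre of its underside on the bench, z up, x along the length towards the stud. Inside its rim runs a black ledge 45 mm above the bench (5 mm below the rim) on which the cover lies when home, with 4 mm of play all round; its top then stands 3 mm above the rim.
- white_cover: White cover of the other, identical case, with a blue mark, propped up in the same way, same size and axes. To be left alone.
Not all that is in view belongs to the job. Leave any green or pink look-alike of the blue_case alone.

How it is judged:
By the outcome, as a careful person would: the job done as asked, in the order asked, and still so for the second after the job is handed in, with the robot touching nothing.
It also fails if it takes over 32 s, if anything falls off the work surface, if the arm or the gripper's body presses on something with over 40 N, if the wrist force passes 120 N, or if a joint passes its speed limit or range.

## Working session

There is one attempt and no reset: what is moved stays moved. The work goes in short steps, Python scripts to look and compute and a tool call to move; the robot and the scene stay as the last step left them, time stands still between calls to the robot, and variables do not carry over. Pictures are saved under pics/ and viewed, about 8 in all and at most 12, crops included, and the job is handed in when it is done.

Besides the shell and the picture viewer there is one more tool, called after "Call:" as name(argument=value, ...), one argument or row to a line, values as JSON. step_arm: Moves the arm, as the interface text tells. Its arguments: {"type":"object","properties":{"plan":{"type":"array"}},"required":["plan"]}

```bash
mkdir -p pics
cat > h.py <<'E'
import numpy as np, cv2
from bench import robot, cams
def snap(n,f):
    s=cams.snapshot(n); cv2.imwrite(f'pics/{f}.png',s['frame'][:,:,::-1]); return s
def ray(s,uv):
    K=np.array(s['camera_matrix']); p=cv2.undistortPoints(np.array([[uv]],float),K,np.array([s['k1'],0,0,0.]))[0,0]
    A=np.array(s['attitude']); return np.array(s['origin']),A@np.array([p[0],p[1],1])
def atz(s,uv,z):
    o,d=ray(s,uv); return o+d*(z-o[2])/d[2]
E
python3 - <<'E'
from h import *
import pickle
o=robot.get_obs(); print(o)
a=snap('top','top0');b=snap('side','side0')
pickle.dump((a,b),open('s0.pkl','wb'))
for s in(a,b): print({k:v for k,v in s.items() if k!='frame'})
cv2.imwrite('pics/both0.png',cv2.resize(np.hstack([a['frame'],b['frame']])[:,:,::-1],(800,300)))
E
```

```text
{'time': 0.0, 'joint_positions': array([-1.44114150e+00,  8.79353289e-02,  1.37224298e+00, -1.16941031e-06,
        1.68359159e+00, -1.03092579e-01]), 'qvel': array([-6.97991967e-05, -7.87013153e-04,  6.07051722e-04, -9.75431809e-04,
       -6.68901851e-05, -3.65125568e-04]), 'joint_torque': array([ 2.13094521e-03, -3.40180206e+01, -3.02424502e+01,  7.20780529e-02,
        3.28396645e-02, -1.70617800e-04]), 'tool_pos': array([ 0.12678648, -0.53462534,  0.20432065]), 'ee_rot': array([-3.13942685e+00, -2.22903851e-04,  2.32747037e-01]), 'wrist_force': array([-0.63677839, -0.44517767, -0.02442291]), 'wrist_torque': array([ 0.01786017, -0.05675805,  0.02561176]), 'width': 0.09414479711702951}
{'camera_matrix': array([[358.7638469 ,   0.        , 257.77065631],
       [  0.        , 358.7638469 , 192.26982458],
       [  0.        ,   0.        ,   1.        ]]), 'k1': -0.02310732172523218, 'origin': array([0.30809002, 0.03487685, 0.94338697]), 'attitude': array([-2.96877151e+00,  8.31610547e-04, -1.56629462e+00])}
{'camera_matrix': array([[380.28511855,   0.        , 258.02527795],
       [  0.        , 380.28511855, 186.22270728],
       [  0.        ,   0.        ,   1.        ]]), 'k1': -0.12870701679598281, 'origin': array([0.23684025, 0.57889338, 0.67636181]), 'attitude': array([-2.36036819, -0.01908298, -2.73350046])}
```

View pics/top0.png

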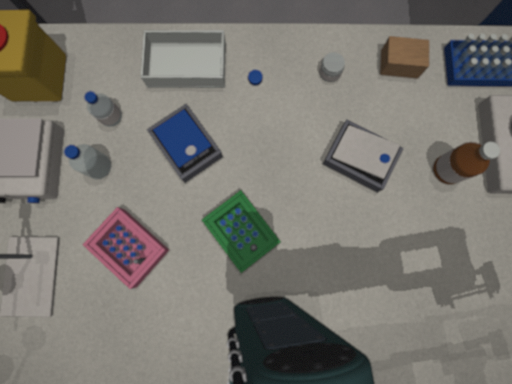

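View pics/side0.png

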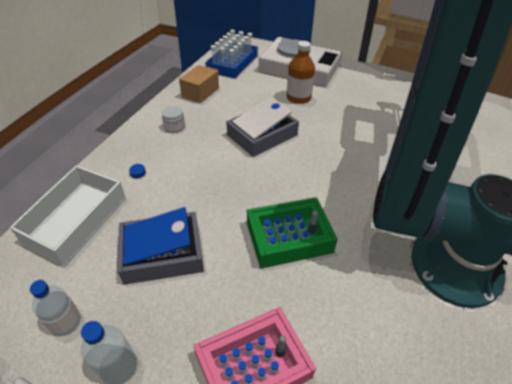

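Top view: the blue cover on its grey case is at (185,143) with its white mark at (191,151). The white cover is at (363,153) with its blue mark at (385,158). Things that could be mistaken for the target are the green case (241,230), the pink case (125,247), the blue cap (255,77) and the blue rack (480,62). By the description I choose the blue cover at (185,143), and I'll check it in a crop.

```bash
python3 - <<'E'
import cv2,numpy as np
a=cv2.imread('pics/top0.png')[95:190,135:235]; b=cv2.imread('pics/side0.png')[195:290,110:210]
cv2.imwrite('pics/c0.png',cv2.resize(np.hstack([a,b]),(800,380),interpolation=cv2.INTER_CUBIC))
E
sed -i "s/A=np.array(s\['attitude'\])/A=Rotation.from_euler('xyz',s['attitude']).as_matrix()/; 1a from scipy.spatial.transform import Rotation" h.py
```

```text
(no output)
```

View pics/c0.png

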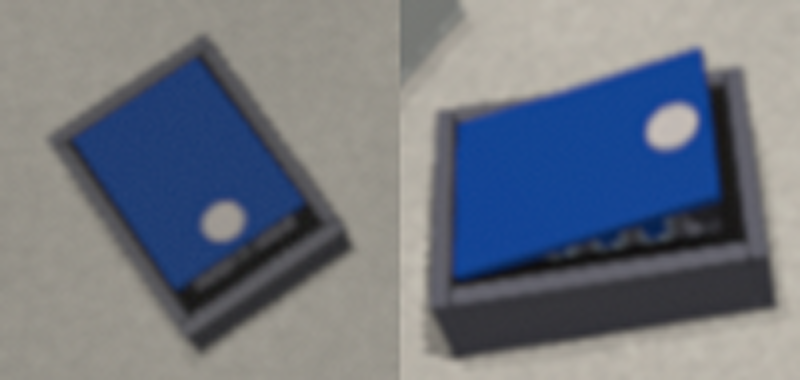

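The crop shows the blue plate in the grey case, raised at the lower-right end where the white mark is. The mark's pixels are top (190.5,150.3) and side (178,226.5).

Run:
```python
from h import *
import pickle
a,b=pickle.load(open('s0.pkl','rb'))
o1,d1=ray(a,(190.3,150));o2,d2=ray(b,(177.8,226.3))
t=np.linalg.lstsq(np.c_[d1,-d2],o2-o1,rcond=None)[0]
p,q=o1+t[0]*d1,o2+t[1]*d2; print('mark',p,q)
C=[atz(a,(135+u/4,95+v/4),.05) for u,v in[(205,38),(52,138),(192,330),(345,230)]]
C=np.array(C);print(C,[np.linalg.norm(C[i]-C[i-1]) for i in range(4)],C.mean(0))
x=(C[2]+C[3]-C[0]-C[1])/2; yaw=np.arctan2(x[1],x[0]);print('yaw',yaw)
print('mark in case',np.array([[np.cos(yaw),np.sin(yaw)],[-np.sin(yaw),np.cos(yaw)]])@((p+q)/2-C.mean(0))[:2])
```

```text
mark [0.56405895 0.20448855 0.0839426 ] [0.56101918 0.20357858 0.08285768]
[[0.6990912  0.22673053 0.05      ]
 [0.62947086 0.3242255  0.05      ]
 [0.50142787 0.22710281 0.05      ]
 [0.56775596 0.1309883  0.05      ]] [np.float64(0.16252852792674818), np.float64(0.11980091861047576), np.float64(0.16071036489617996), np.float64(0.11677933882473156)] [0.59943647 0.22726178 0.05      ]
yaw -2.502221807969332
mark in case [ 0.04346917 -0.00337636]
```

Checks: the rays agree to 3 mm, the mark height of 83 mm matches the expected ~81 mm, and the mark sits 43 mm from the case centre towards +x. Next I move above the mark with the fingers shut.

Call:
step_arm(
  plan=[
    [[20,35,0,0,0],[40,70,0,0,0],[60,105,0,0,0],[80,140,0,0,0],[100,175,0,0,0],[120,210,0,0,0],[140,245,0,0,0],[160,280,0,0,0]],
  ],
)

```text
time: 0.77
tool_pos: [0.2871, -0.2532, 0.2051]
ee_rot: [-3.141, -0.0, 0.232]
wrist_force: [1.2, -0.5, -0.3]
width: 0.0441
```

Call:
step_arm(
  plan=[
    [[20,35,0,0,0],[40,70,0,0,0],[60,105,0,0,0],[80,140,0,0,0],[100,175,0,0,0],[120,210,0,0,0],[140,245,0,0,0],[160,280,0,0,0]],
  ],
)

```text
time: 1.43
tool_pos: [0.4472, 0.027, 0.2052]
ee_rot: [3.141, 0.0, 0.233]
wrist_force: [0.0, -0.1, 0.0]
width: 0.0007
```

Call:
step_arm(
  plan=[
    [[20,33,0,0,0],[40,66,0,0,0],[60,99,0,0,0],[80,131,0,0,0],[98,159,0,0,0],[115,179,0,0,0],[115,179,0,0,0],[115,179,0,0,0]],
  ],
)

```text
time: 2.1
tool_pos: [0.5617, 0.2046, 0.2038]
ee_rot: [3.141, 0.003, 0.235]
wrist_force: [-0.1, -0.5, 0.2]
width: 0.0002
```

Run:
```python
from h import *
import pickle
o=robot.get_obs(); s=snap('wrist','w1'); pickle.dump((o,s),open('w1.pkl','wb'))
T=np.array(s['T_tool_cam']);print(T)
R=Rotation.from_euler('xyz',o['ee_rot']).as_matrix()@T[:3,:3]
c=o['tool_pos']+Rotation.from_euler('xyz',o['ee_rot']).as_matrix()@T[:3,3]
x=R.T@(np.array([.5625,.204,.083])-c)
print(cv2.projectPoints(x.reshape(1,3),np.zeros(3),np.zeros(3),np.array(s['camera_matrix']),np.array([s['k1'],0,0,0]))[0].ravel(),c)
```

```text
[[ 5.27047320e-04 -9.65874089e-01 -2.59011517e-01  7.38865593e-02]
 [ 9.99999709e-01  6.51843608e-04 -3.95934843e-04 -1.12653359e-04]
 [ 5.51258208e-04 -2.59011233e-01  9.65874152e-01 -1.78878496e-01]
 [ 0.00000000e+00  0.00000000e+00  0.00000000e+00  1.00000000e+00]]
[252.70849981 185.93001679] [0.63406425 0.22210054 0.38243562]
```

View pics/w1.png

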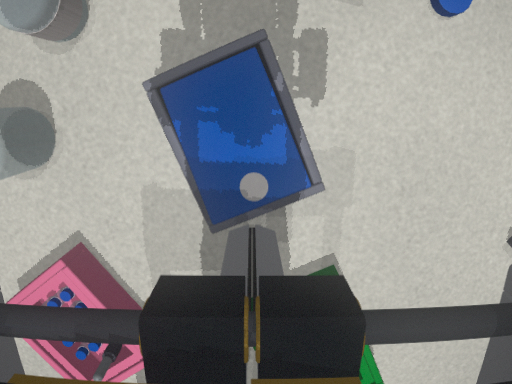

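The wrist view shows the white mark at (254,186), and I predicted (253,186). The aim is within about 1 mm, so I descend.

Call:
step_arm(
  plan=[
    [[0,0,-35,0,0],[0,0,-70,0,0],[0,0,-95,0,0],[0,0,-105,0,0],[0,0,-111,0,0],[0,0,-115,0,0],[0,0,-119,0,0],[0,0,-123,0,0]],
  ],
)

```text
time: 2.82
tool_pos: [0.5633, 0.2039, 0.0846]
ee_rot: [3.142, -0.004, 0.232]
wrist_force: [0.4, 0.3, 0.6]
width: 0.0004
```

Call:
step_arm(
  plan=[
    [[0,0,-3,0,0],[-1,-1,-6,0,0],[-1,-1,-9,0,0],[-2,-1,-12,0,0],[-2,-2,-15,0,0],[-3,-2,-18,0,0],[-3,-2,-20,0,0],[-3,-2,-22,0,0]],
  ],
)

```text
time: 3.48
tool_pos: [0.5589, 0.2017, 0.0603]
ee_rot: [3.141, -0.0, 0.233]
wrist_force: [2.1, 1.3, 2.6]
width: 0.0004
```

Call:
step_arm(
  plan=[
    [[0,0,-2,0,0],[-1,-1,-4,0,0],[-1,-1,-6,0,0],[-1,-1,-7,0,0],[-1,-1,-8,0,0],[-1,-1,-8,0,0]],
  ],
)

```text
time: 3.98
tool_pos: [0.5575, 0.2007, 0.0533]
ee_rot: [3.141, 0.001, 0.233]
wrist_force: [0.6, -0.0, 6.5]
width: 0.0002
```

```bash
python3 -c "
from bench import robot
o=robot.get_obs();print(o['tool_pos'],o['wrist_force'])"
```

```text
[0.55750898 0.20065085 0.0532776 ] [ 0.63108538 -0.01875111  6.5105824 ]
```

Force is 6.5 N at z = 53.3 mm. I push on to find the firm stop.

Call:
step_arm(
  plan=[
    [[0,0,-1,0,0],[0,0,-2,0,0],[0,0,-2,0,0],[0,0,-2,0,0]],
  ],
)

```text
time: 4.32
tool_pos: [0.5576, 0.2007, 0.0532]
ee_rot: [3.141, 0.0, 0.233]
wrist_force: [-2.4, 0.2, 14.7]
width: 0.0007
```

The height stays at 53.2 mm while the force rises to 15 N, so the cover is at the firm stop. I lift off and back away, then check.

Call:
step_arm(
  plan=[
    [[0,0,-1,0,0],[0,0,-1,0,0],[0,0,3,0,0],[0,0,15,0,0],[0,0,50,0,0],[0,0,90,0,0],[0,0,130,0,0],[0,0,155,0,0]],
  ],
)

```text
time: 4.98
tool_pos: [0.5579, 0.2007, 0.2093]
ee_rot: [3.141, -0.002, 0.233]
wrist_force: [-1.2, 1.0, 1.0]
width: 0.0003
```

Call:
step_arm(
  plan=[
    [[-10,-38,0,0,0],[-20,-76,0,0,0],[-30,-114,0,0,0],[-40,-152,0,0,0],[-50,-190,0,0,0],[-60,-228,0,0,0],[-60,-228,0,0,0],[-60,-228,0,0,0]],
  ],
)

```text
time: 5.65
tool_pos: [0.4966, -0.0287, 0.2047]
ee_rot: [-3.14, 0.003, 0.229]
wrist_force: [0.5, -0.2, -0.2]
width: 0.0008
```

Run:
```python
from h import *
import pickle
a=snap('top','top2');b=snap('side','side2');pickle.dump((a,b),open('s2.pkl','wb'))
f=lambda n,y,x:cv2.resize(cv2.imread(f'pics/{n}.png')[y:y+95,x:x+100],(400,380),interpolation=cv2.INTER_CUBIC)
g=cv2.resize(np.hstack([cv2.imread('pics/top2.png'),cv2.imread('pics/side2.png')]),(800,220))
cv2.imwrite('pics/c2.png',np.vstack([np.hstack([f('top2',95,135),f('side2',195,110)]),g]))
```

```text
(no output)
```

View pics/c2.png

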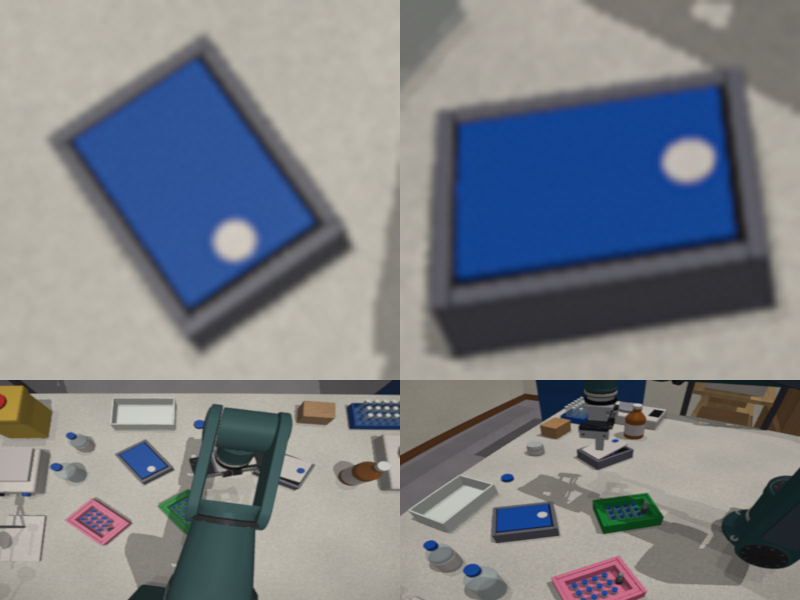

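The cover lies evenly inside the rim on all sides, with the mark at crop positions (235,241) in the top view and (688,160) in the side view. I check the mark height and hand in if it agrees.

Run:
```python
from h import *
import pickle
a,b=pickle.load(open('s2.pkl','rb'))
o1,d1=ray(a,(134.6+235/4,94.6+241/4));o2,d2=ray(b,(109.6+288.5/4,194.6+160.5/4))
t=np.linalg.lstsq(np.c_[d1,-d2],o2-o1,rcond=None)[0]
p=(o1+t[0]*d1+o2+t[1]*d2)/2; print('mark',p)
if abs(p[2]-.053)<.004: print(robot.close_job())
```

```text
mark [0.55864327 0.20151678 0.0548355 ]
the job is handed in; nothing more can be done
None
```

I pressed the blue cover down at its white mark with the fingers shut, lifted off, moved the arm clear and handed the job in at about 6 s.

- **Force:** at the end of the press the fingertip stayed at 53.2 mm, against the expected 53 mm, while the force rose from 6.5 to about 15 N. I pressed 1 mm further before lifting off, without a force reading at that point. The cover had reached its firm stop.
- **Images afterwards:** the cover lies level inside the rim with an even gap all round. The mark measures 54.8 mm above the bench, about 2 mm high, which is within the camera error. I touched neither the white cover nor anything else. In the last top view the arm partly hid the white cover.

No check failed.

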